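# Set a book spine in the saddle press

### The job

Set the spine of the red book cover in the green press: first hang the red cover over the press's steel saddle bar, centred and with a board down each side, and let go of it. Then press the tab of the yellow safety catch fully down so that its nose flips clear of the lever, and pull the lever's black handle bar down until its shoe presses on the cover's spine. Finish still gripping the handle bar and holding the lever down firmly; do not disturb the blue cover or anything else on the table.

Things in the scene. Friction and masses are not known exactly. Their poses are not given: they have to be found in the camera images.
- red_cover: rigid book case, dark red (all sizes in mm), gilt bands on its spine, standing like a tent: flat spine 40 wide x 100 long x 4 thick; below it two 4 mm boards, vertical for 35, then splaying to 69 overall at the foot; 32 between the boards at the top; 90 high, about 160 g. Origin: centre of the underside; z up, y along the spine, x across it (the way to pinch it)
- red_cover_spine (a point): the centre of the top face of the red cover's spine, 90 above its feet
- blue_cover: not to be used: rigid book case, blue (all sizes in mm), gilt bands on its spine, standing like a tent: flat spine 40 wide x 100 long x 4 thick; below it two 4 mm boards, vertical for 35, then splaying to 69 overall at the foot; 32 between the boards at the top; 90 high, about 160 g. Origin: centre of the underside; z up, y along the spine, x across it (the way to pinch it)
- press: green press, fixed; origin on the table under the lever's hinge line. x points away from its operating side, y along hinge and bar (left, to the catch), z up. Base plate 18 high, x -190 to 40, y -135 to 135 (catch post foot to y 188 near x 0). Hinge cheeks at y +-128, 163 high, near x 0. Catch post at x 14, y 170, 250 high
- bar_top (a point): middle of the top face of the steel saddle bar, 125 above the table, axes as the press (y along the bar), 110 in front (-x) of the hinge line. Bar 20 wide, 16 high, 160 free between its end posts (10 x 20 in plan, not above the bar); below it free down to the base plate
- lever_hinge (a point): middle of the lever's hinge line, 151 above the table, axes as the press; the hinge axis is its y
- lever_angle (a joint): lever angle, rad: 0 open (leaning 10 deg back from upright), 1.75 level towards press -x, shoe on the spine of a hung cover (stop 1.82 without). U-shaped bail: two 10 x 14 side arms at y +-115 joined by the handle bar. A spring throws it open if let go: 3 N at the handle when open, 7 N when level. With the catch on it is blocked after 0.1 rad
- grip_bar (a point): black handle bar of the lever, 20 diameter x 130 long along the press's y, free on all sides; this point is its centre, 165 from the hinge line: about 313 above the table when open, 151 when level. It can be pinched from above across the press's x and turns in the fingers while its centre follows the arc
- lever: the moving lever as a whole; origin on its hinge line, axes as the press when open
- shoe (a point): the lever's pressing shoe, 26 x 80 x 17, carried between the arms 110 from the hinge; this point is the centre of its rubber face, which faces down when the lever is level and -x when open
- catch (a joint): angle of the yellow safety catch, rad: 0 to 0.15 at the start = on (its 62 long nose lies across the front of the lever's left arm), 0.95 or more = clear of the lever, 1.4 = stop. Stays where left (stiff, about 1.2 N at the tab); pushing the tab down raises the nose
- catch_tab (a point): centre of the upper face of the catch's thumb tab (34 along press x, 30 wide, 6 thick), on the outer side of the pivot, 50 from it, sloping up outwards by 0.7 rad at catch angle 0 and down outwards by 0.7 rad at 1.4; start height about 265 to 270 over the table
- catch_pivot (a point): pivot of the catch, axis along the press's x, axes as the press: 8 in front of the hinge line, 170 to its left, 235 high
- glue_jar: bystander: jar with white lid, 64 diameter, 85 high, origin under its centre
- mug: bystander: white mug, 80 diameter, 90 high, origin under its centre
- weight: bystander: brass weight, 70 diameter, 74 high, origin under its centre
- bone_folder: bystander: flat ivory-coloured folder, 150 x 22 x 6, along its x, origin under its centre
- awl: bystander: wooden-handled awl, 160 long, lying along its x
Things that resemble listed ones, but are neither listed nor needed, are in the scene too. Several things look just like the red_cover: the one meant starts farthest to the robot's left.

How it is judged:
By the outcome, as a careful person would: the job done as asked, in the order asked, and still so for the second after the job is handed in, while the arm keeps its last pose, push and grip.
It also fails if it takes over 72 s, if anything falls off the work surface, if the arm or the gripper's body presses on something with over 40 N, if the wrist force passes 120 N, or if a joint passes its speed limit or range.

### The arm

A 7-joint arm with a two-finger parallel gripper is mounted at the origin on the work surface. World frame = base frame: x ahead of the robot, y to its left, z up, the work surface at z = 0. Lengths are in m, angles in degrees, forces in N, time in s.
With the tool pointing down it reaches from about 0.425 to 0.975 m from the base axis. Payload 16.7 kg.
Tool frame: the origin (TCP) lies at the very end of the fingers, on their centre line; the grasp point (between the pads) lies 19 mm behind it; z points along the fingers, y is the direction in which the jaws open and shut (so a half turn about z gives the same grasp; the last joint's range is limited). The gripper opens to 85 mm and grips with 20 to 120 N. Pads are 22 mm wide; open, the fingers measure 114 mm over their backs; the gripper's body (76 mm by 85 mm) begins 54 mm behind the grasp point. The pads swing forward as they close: fully open they stand 13 mm farther back than shut.
Start: joints at [60.476, 24.414, 4.234, 92.017, -1.954, 63.644, -3.845], TCP at [0.241, -0.63, 0.231] pointing down, gripper open.
Joint ranges: [-163.25, 163.25], [-28.42, 122.38], [-70.27, 78.77], [12.13, 141.07], [-58.53, 238.53], [9.26, 117.41], [-156.51, 156.51]. Speed limits (degrees/s): [108.29, 108.29, 136.94, 136.94, 172.46, 172.46, 172.46].

### API

Orientations are given as [roll, pitch, yaw] about the fixed x, y, z axes, in that order (R = Rz(yaw) Ry(pitch) Rx(roll)).
In Python, from workcell import get_obs, eyes, sign_off gives the robot as it stands.
- The arm moves only by the shell command python3 -m handwheel 'ROWS' [OPENING] [FORCE]. ROWS is JSON, a list of rows, each an object with "xyz": the shift along the world's x, y, z in m, a list of three; "turn": the turn about the world's z in degrees. A call has 1 to 12 rows; each row shifts and turns the pose as measured when the row begins; what a row does not reach is not made up. A row lasts 1/8 s, in which the tool goes at most 62.5 mm and 10.7 degrees, less where a joint would pass 70% of its speed; a pose out of reach is approached as far as the arm can. A call with a gripper value outside its range is refused whole. OPENING is the finger opening in m, from 0 to 0.0854, set as the call begins (- or left out, the last holds). The fingers move at their own pace and stop on an object; FORCE is the grip in N (left out, the last holds). Time passes only in rows, so rows that do not move let the fingers close. It gives the time, the measured TCP pose, the force and the opening at its end, in the units of the state.
- get_obs(): the state, without advancing time (a new reading comes with each control period).
- eyes.snapshot(name): name is "scene" or "top" or "wrist"; returns a dict with "frame" (420x560x3 uint8, red, green, blue), "intrinsics" (3x3 intrinsics, pixels), "R" (3x3) and "t" (3): a world point X has camera coordinates R X + t; the wrist camera has in their place "tool_from_camera" (4x4, takes a point from camera to tool coordinates, whose origin is the TCP and whose axes are the flange's). Camera axes: x right, y down, z forward; pixel columns grow to the right and rows downward; lengths in m; the calibration is good to about 2 mm. A picture is of the moment at which its call begins: read the wrist's pose just before it. There is no depth.
- sign_off(): hands the job in, once; it reports no verdict.
The state is a dict: "time_s": time; "q": joint angles; "joint_vel": joint speeds; "tau": joint torques, N m; "tool_pos": TCP position; "tcp_rot": TCP orientation; "ft_force": force on the tool from outside, world axes, zero at the start; "moment": the same for the moment, N m; "width": finger opening in m.
Only numpy, scipy, OpenCV 4.12 (cv2) and the standard library are available. Lean on these libraries where they do the work, as an engineer would, in place of code of your own. Each camera call takes 0.05 s, during which the arm holds its last target. There are 200 camera calls.

## Working session

There is one attempt and no reset: what is moved stays moved. The work goes in short steps, Python scripts to look and compute and a shell command to move; the robot and the scene stay as the last step left them, time stands still between calls to the robot, and variables do not carry over. Pictures are saved under pics/ and viewed, about 8 in all and at most 12, crops included, and the job is handed in when it is done.

```bash
ls; mkdir -p pics
cat > h.py <<'E'
import numpy as np, cv2
from workcell import get_obs, eyes, sign_off
def snap(n,f):
    o=get_obs(); s=eyes.snapshot(n); cv2.imwrite('pics/'+f+'.png',s['frame'][...,::-1]); 
    s['obs']=o; np.save('pics/'+f+'.npy',s,allow_pickle=True); return s
def load(f): return np.load('pics/'+f+'.npy',allow_pickle=True).item()
def cam(s):
    if 'R' in s: return np.array(s['R']),np.array(s['t'])
    from scipy.spatial.transform import Rotation as Ro
    o=s['obs']; T=np.eye(4); T[:3,:3]=Ro.from_euler('xyz',o['tcp_rot'],degrees=True).as_matrix(); T[:3,3]=o['tool_pos']
    M=np.linalg.inv(T@np.array(s['tool_from_camera'])); return M[:3,:3],M[:3,3]
def ray(s,u,v):
    R,t=cam(s); K=np.array(s['intrinsics']); d=R.T@np.linalg.solve(K,[u,v,1]); return -R.T@t,d/np.linalg.norm(d)
def onz(s,u,v,z):
    c,d=ray(s,u,v); return c+d*(z-c[2])/d[2]
def proj(s,X):
    R,t=cam(s); p=np.array(s['intrinsics'])@(R@np.array(X)+t); return p[:2]/p[2]
def tri(*obs):
    A=np.zeros((3,3)); b=np.zeros(3); L=[]
    for s,u,v in obs:
        c,d=ray(s,u,v); P=np.eye(3)-np.outer(d,d); A+=P; b+=P@c; L.append((c,P))
    X=np.linalg.solve(A,b); return X,[round(float(np.linalg.norm(P@(X-c)))*1000,1) for c,P in L]
E
python3 - <<'E'
from h import *
np.set_printoptions(precision=3,suppress=True)
print(get_obs())
for n in('scene','top'):
    s=snap(n,n+'0'); R,t=cam(s); print(n,-R.T@t,R[2],s['intrinsics'])
E
```

```text
pics
{'time_s': 0.0, 'q': array([60.475, 24.451,  4.23 , 92.051, -1.952, 63.644, -3.844]), 'joint_vel': array([ 0.023, -0.046, -0.   ,  0.044,  0.02 ,  0.133,  0.008]), 'tau': array([  0.   , -94.985,   3.761, -46.353,   0.019,   0.01 ,  -0.   ]), 'tool_pos': array([ 0.241, -0.63 ,  0.231]), 'tcp_rot': array([-179.925,    0.006,   20.96 ]), 'ft_force': array([0.372, 0.795, 0.817]), 'moment': array([0.01 , 0.004, 0.013]), 'width': 0.08512781316470736}
scene [1.069 0.76  0.781] [-0.504 -0.681 -0.531] [[383.379   0.    278.699]
 [  0.    383.379 211.883]
 [  0.      0.      1.   ]]
top [ 0.331 -0.001  1.184] [ 0.175  0.024 -0.984] [[397.182   0.    283.576]
 [  0.    397.182 215.149]
 [  0.      0.      1.   ]]
```

View pics/scene0.png

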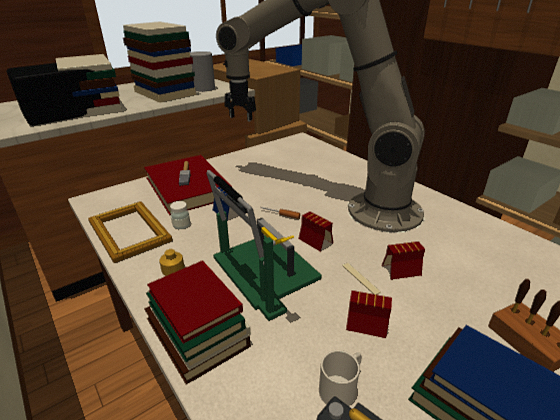

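View pics/top0.png

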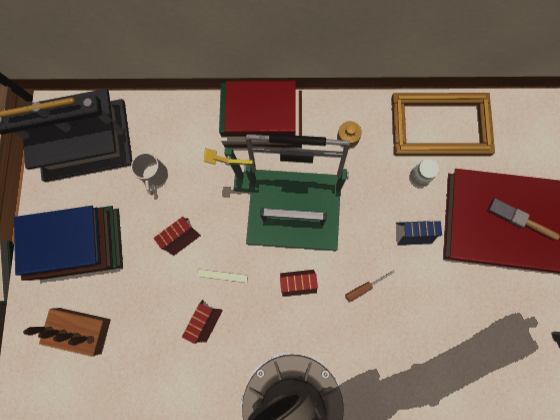

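Top view: red covers at about (174,233), (199,321) and (299,283), with the blue one at (420,230). The press is at about (293,195), with its bar at (293,216), the handle at (300,141) and the yellow tab at (210,156). Next I'll enlarge the areas that matter.

Run:
```python
from h import *
a=cv2.imread('pics/top0.png');b=cv2.imread('pics/scene0.png')
def c(im,x,y,w,h,k): return cv2.resize(im[y:y+h,x:x+w],None,fx=k,fy=k,interpolation=cv2.INTER_CUBIC)
A=c(a,145,125,210,130,3.8)[:300*2]; 
cv2.imwrite('pics/z1.png',A)
B=c(b,200,160,220,185,3.2); cv2.imwrite('pics/z2.png',B); print(A.shape,B.shape)
```

```text
(494, 798, 3) (592, 704, 3)
```

View pics/z1.png

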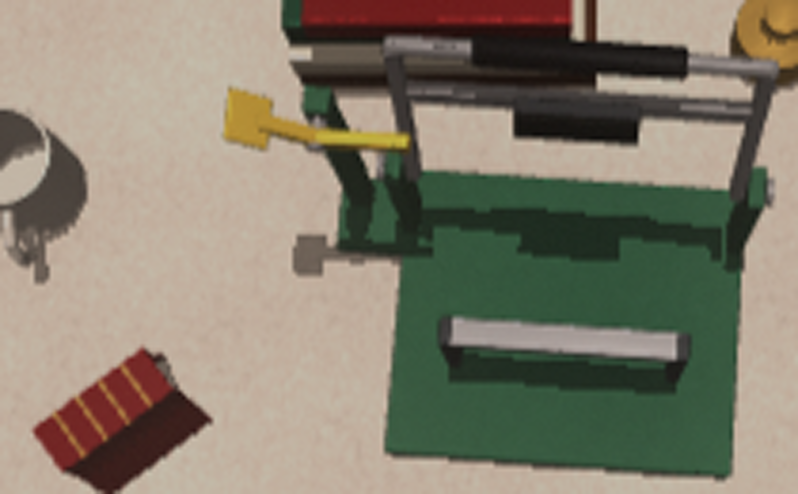

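View pics/z2.png

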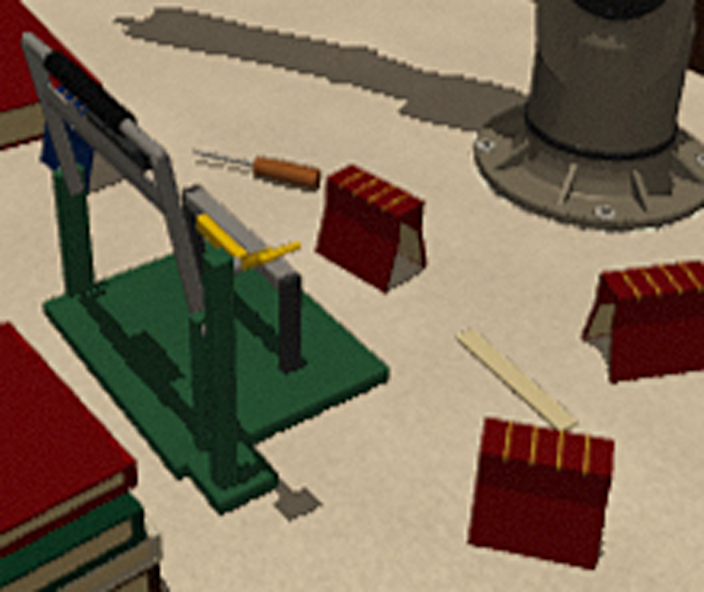

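The z1 and z2 crops show the target cover's spine, with corners in z1 at about (35,432), (145,348), (175,392) and (68,470). The bar's top face runs (445,318)–(690,350) in z1, the handle (472,52)–(688,62) and the tab (247,118). I'll turn these into positions.

Run:
```python
from h import *
np.set_printoptions(precision=4,suppress=True)
T=load('top0');S=load('scene0')
t=lambda x,y:(T,145+x/3.8-.37,125+y/3.8-.37); s=lambda x,y:(S,200+x/3.2-.35,160+y/3.2-.35)
def mask(s,box,lo):
    x,y,w,h=box; f=s['frame'][y:y+h,x:x+w].astype(int)
    r,g,b=f[...,0],f[...,1],f[...,2]; m=(r>lo)&(r>1.6*b)&(r-b>40); m=(m*255).astype(np.uint8)
    m=cv2.morphologyEx(m,cv2.MORPH_CLOSE,np.ones((3,3))); n,l,st,c=cv2.connectedComponentsWithStats(m); k=1+np.argmax(st[1:,4])
    m=(l==k).astype(np.uint8); cn=max(cv2.findContours(m,0,2)[0],key=cv2.contourArea)
    q=cv2.minAreaRect(cn); return c[k]+[x,y],cv2.boxPoints(q)+[x,y],st[k,4]
for lo in(80,95,110):
    print(lo,mask(T,(150,210,55,45),lo),mask(S,(340,285,60,60),lo))
c,bx,_=mask(T,(150,210,55,45),95)
print('box on .09',[onz(T,*p,.09) for p in bx],onz(T,*c,.09),'->scene',proj(S,onz(T,*c,.09)))
for u in((199,321),(299,283)):print('others',onz(T,*u,.09))
for n,a,b in(('spine',t(106,410),s(547,448)),('barA',t(446,333),s(292,277)),('barB',t(689,350),s(193,189)),('tab',t(247,118),s(270,254)),('hL',t(472,52),s(128,125)),('hR',t(688,62),s(48,62))):
    print(n,*tri(a,b))
P=[onz(T,*t(*p)[1:],.125) for p in((442,318),(690,336),(688,361),(444,346))];print('bar corners',P)
print('base',[onz(T,*t(*p)[1:],.018) for p in((386,452),(730,476),(425,172))])
```

```text
80 (array([171.5157, 232.3588]), array([[152.7254, 237.5347],
       [182.2052, 215.9162],
       [190.5983, 227.3613],
       [161.1185, 248.9798]]), np.int32(510)) (array([370.8364, 298.8944]), array([[349.0134, 301.5906],
       [351.2081, 289.1544],
       [392.8523, 296.5034],
       [390.6577, 308.9396]]), np.int32(483))
95 (array([171.3884, 232.3466]), array([[152.76, 237.68],
       [182.04, 215.72],
       [190.32, 226.76],
       [161.04, 248.72]]), np.int32(502)) (array([370.8587, 298.7045]), array([[349.0839, 301.1913],
       [351.2081, 289.1544],
       [392.8523, 296.5034],
       [390.7282, 308.5403]]), np.int32(467))
110 (array([171.0334, 232.3466]), array([[152.76, 237.68],
       [181.72, 215.96],
       [190.  , 227.  ],
       [161.04, 248.72]]), np.int32(479)) (array([366.9121, 296.5824]), array([[353.4 , 302.2 ],
       [355.08, 290.44],
       [378.18, 293.74],
       [376.5 , 305.5 ]]), np.int32(91))
box on .09 [array([0.4606, 0.3896, 0.09  ]), array([0.5233, 0.3107, 0.09  ]), array([0.492 , 0.2857, 0.09  ]), array([0.4299, 0.3644, 0.09  ])] [0.4759 0.3381 0.09  ] ->scene [370.0299 298.7919]
others [0.2364 0.2495 0.09  ]
others [ 0.3392 -0.0187  0.09  ]
spine [0.4749 0.3374 0.0859] [1.7, 1.7]
barA [0.5272 0.0834 0.1232] [0.9, 0.9]
barB [ 0.5154 -0.0899  0.1215] [1.5, 1.5]
tab [0.6404 0.2009 0.2665] [0.2, 0.2]
hL [0.6657 0.0552 0.3141] [0.5, 0.5]
hR [ 0.6612 -0.0765  0.3121] [0.7, 0.7]
bar corners [array([0.5385, 0.0857, 0.125 ]), array([ 0.5262, -0.0914,  0.125 ]), array([ 0.5081, -0.0898,  0.125 ]), array([0.5182, 0.0839, 0.125 ])]
base [array([0.4532, 0.1361, 0.018 ]), array([ 0.4363, -0.1301,  0.018 ]), array([0.6788, 0.1104, 0.018 ])]
```

The measurements agree with the text: spine 101 mm long, bar end height about 0.122, handle 0.313, tab 0.2665. The target is at (0.476, 0.338) with its spine along -51.5°, and it has the largest y of the three red covers. The press yaw is about -3.8°. I'll move over the target and look with the wrist camera.

```bash
python3 -m handwheel '[{"xyz":[0.015,0.045,0.018],"turn":4.5},{"xyz":[0.015,0.045,0.018],"turn":4.5},{"xyz":[0.015,0.045,0.018],"turn":4.5},{"xyz":[0.015,0.045,0.018],"turn":4.5},{"xyz":[0.025,0.042,0],"turn":4.5},{"xyz":[0.025,0.042,0],"turn":4.5},{"xyz":[0.025,0.042,0],"turn":4.5},{"xyz":[0.025,0.042,0],"turn":4.5},{"xyz":[0.025,0.042,0],"turn":4.5},{"xyz":[0.025,0.042,0],"turn":4.5},{"xyz":[0.01,0.04,0],"turn":4.5},{"xyz":[0.01,0.04,0],"turn":4.5}]' 0.0854 40
```

```text
time_s: 1.6
tool_pos: [0.4731, -0.102, 0.3015]
tcp_rot: [-179.7, 0.1, 76.4]
ft_force: [0.2, -0.7, 0.1]
width: 0.0852
```

```bash
python3 -m handwheel '[{"xyz":[0.01,0.04,0],"turn":5},{"xyz":[0.01,0.04,0],"turn":5},{"xyz":[0.01,0.04,0],"turn":5},{"xyz":[0.005,0.04,0],"turn":5},{"xyz":[0,0.04,0],"turn":5},{"xyz":[0,0.04,0],"turn":5},{"xyz":[-0.005,0.04,0],"turn":5},{"xyz":[-0.005,0.04,-0.02],"turn":5},{"xyz":[-0.01,0.04,-0.02],"turn":5},{"xyz":[-0.01,0.04,-0.02],"turn":5},{"xyz":[0,0.04,0],"turn":4},{"xyz":[0,0,0],"turn":0}]'
python3 - <<'E'
from h import *
np.set_printoptions(precision=4,suppress=True)
s=snap('wrist','w1'); o=s['obs'];print(o['tool_pos'],o['tcp_rot'],o['q'])
f=s['frame'].astype(int);r,g,b=f[...,0],f[...,1],f[...,2]
m=(((r>95)&(r>1.6*b)&(r-b>40))*255).astype(np.uint8);m=cv2.morphologyEx(m,cv2.MORPH_CLOSE,np.ones((5,5)))
cn=max(cv2.findContours(m,0,2)[0],key=cv2.contourArea);q=cv2.minAreaRect(cn)
print(q,[onz(s,*p,.09) for p in cv2.boxPoints(q)],onz(s,*q[0],.09),proj(s,[.476,.338,.09]))
E
```

```text
time_s: 3.1
tool_pos: [0.4749, 0.3542, 0.2372]
tcp_rot: [-179.5, 0.0, 132.4]
ft_force: [0.5, -0.4, -0.3]
width: 0.0854
[0.4749 0.3542 0.2372] [-179.5375    0.0439  132.4436] [ -7.1856  22.5285 -45.5991 100.0232  17.5085  65.3223 -15.7034]
((23.237262725830078, 100.59281921386719), (122.88483428955078, 41.529937744140625), 59.6567497253418) [array([0.1779, 0.2606, 0.09  ]), array([0.1939, 0.2982, 0.09  ]), array([0.2843, 0.2554, 0.09  ]), array([0.2686, 0.2132, 0.09  ])] [0.2292 0.2581 0.09  ] [273.5883 210.8692]
```

View pics/w1.png

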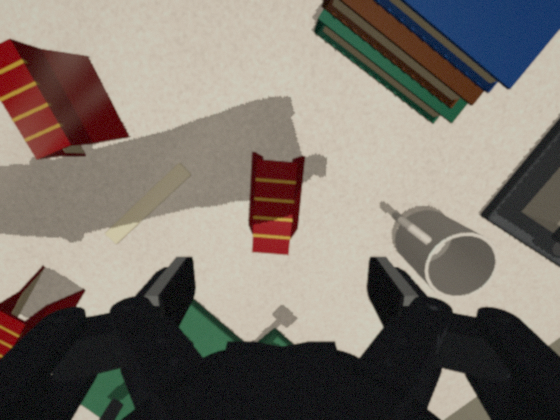

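The wrist view shows the spine as a strip (253–292, 160–253). Its centre at about (273,208) matches the projection of (0.476, 0.338, 0.09), which is (273.6,210.9). The upper part is in the arm's shadow, which threw off the colour mask. I'll go down and grasp.

```bash
python3 -m handwheel '[{"xyz":[0.001,-0.016,0],"turn":-4},{"xyz":[0,0,-0.04],"turn":0},{"xyz":[0,0,-0.04],"turn":0},{"xyz":[0,0,0],"turn":0}]'
python3 - <<'E'
from h import *
np.set_printoptions(precision=4,suppress=True)
o=get_obs();print(o['tool_pos'],o['tcp_rot'])
E
```

```text
time_s: 3.65
tool_pos: [0.4789, 0.3279, 0.1561]
tcp_rot: [-179.5, 0.3, 127.1]
ft_force: [-0.4, 0.0, 0.8]
width: 0.0852
[0.4789 0.3279 0.1561] [-179.4992    0.3127  127.0516]
```

```bash
python3 -m handwheel '[{"xyz":[-0.003,0.010,0],"turn":1.4},{"xyz":[0,0,-0.03],"turn":0},{"xyz":[0,0,-0.03],"turn":0},{"xyz":[0,0,-0.02],"turn":0},{"xyz":[0,0,0],"turn":0}]'
```

```text
time_s: 4.28
tool_pos: [0.4796, 0.3404, 0.0826]
tcp_rot: [179.9, 0.4, 128.3]
ft_force: [0.0, -0.2, 0.7]
width: 0.0853
```

```bash
python3 -m handwheel '[{"xyz":[-0.003,-0.002,-0.015],"turn":0},{"xyz":[-0.001,0,-0.012],"turn":0},{"xyz":[0,0,0],"turn":0},{"xyz":[0,0,0],"turn":0}]'
```

```text
time_s: 4.78
tool_pos: [0.4764, 0.3392, 0.0562]
tcp_rot: [179.7, 0.4, 128.3]
ft_force: [-0.1, 0.0, -0.3]
width: 0.0853
```

```bash
python3 -m handwheel '[{"xyz":[0,0,-0.004],"turn":0},{"xyz":[0,0,0],"turn":0},{"xyz":[0,0,0],"turn":0},{"xyz":[0,0,0],"turn":0},{"xyz":[0,0,0],"turn":0},{"xyz":[0,0,0],"turn":0}]' 0.02 40; python3 -m handwheel '[{"xyz":[0,0,0],"turn":0},{"xyz":[0,0,0],"turn":0},{"xyz":[0,0,0.03],"turn":0},{"xyz":[0,0,0.03],"turn":0},{"xyz":[0,0,0.03],"turn":0},{"xyz":[0,0,0],"turn":0}]'
```

```text
time_s: 5.52
tool_pos: [0.4768, 0.3395, 0.0528]
tcp_rot: [179.7, 0.5, 128.3]
ft_force: [-0.4, -0.8, 0.3]
width: 0.0398
time_s: 6.28
tool_pos: [0.476, 0.339, 0.1445]
tcp_rot: [179.8, 0.4, 128.3]
ft_force: [0.7, -1.0, -3.2]
width: 0.0395
```

The cover is held (opening 40 mm) and lifted. I'll carry it up and over the bar.

```bash
python3 -m handwheel '[{"xyz":[0,0,0.03],"turn":0},{"xyz":[0,-0.015,0.03],"turn":-2},{"xyz":[0.005,-0.04,0.01],"turn":-5},{"xyz":[0.005,-0.04,0],"turn":-5},{"xyz":[0.005,-0.04,0],"turn":-5},{"xyz":[0.005,-0.04,0],"turn":-5},{"xyz":[0.005,-0.04,0],"turn":-5},{"xyz":[0.005,-0.04,0],"turn":-5},{"xyz":[0.005,-0.03,0],"turn":-4},{"xyz":[0.005,-0.02,0],"turn":-3},{"xyz":[0,-0.01,0],"turn":-2},{"xyz":[0,0,0],"turn":0}]'
```

```text
time_s: 7.78
tool_pos: [0.5131, 0.0126, 0.2079]
tcp_rot: [-179.7, 0.4, 85.9]
ft_force: [0.2, 1.0, -0.7]
width: 0.0393
```

Run:
```python
from h import *
np.set_printoptions(precision=4,suppress=True)
o=get_obs();print(o['tool_pos'],o['tcp_rot'],o['q'])
```

```text
[0.5131 0.0126 0.2079] [-179.691     0.3962   85.9435] [ 18.417   13.3569 -31.0695 112.1871   8.5242  57.0179 -20.7344]
```

```bash
python3 -m handwheel '[{"xyz":[0.009,-0.015,0],"turn":0.3},{"xyz":[0,0,0],"turn":0},{"xyz":[0,0,-0.01],"turn":0},{"xyz":[0,0,0],"turn":0}]'
python3 - <<'E'
from h import *
a=snap('wrist','w2');b=snap('scene','s2');c=snap('top','t2')
z=lambda im,x,y,w,h,k:cv2.resize(im['frame'][y:y+h,x:x+w,::-1],None,fx=k,fy=k,interpolation=cv2.INTER_CUBIC)
A=z(a,0,0,560,420,.7);B=z(b,210,165,130,130,3.2);C=z(c,225,125,140,140,2.9)
im=np.zeros((600,800,3),np.uint8);im[:294,:392]=A[:294];im[:416,392:800]=B[:416,:408];im[294:600,:392]=C[90:396,:392]
cv2.imwrite('pics/m2.png',im);print(get_obs()['tool_pos'])
E
```

```text
time_s: 8.28
tool_pos: [0.5228, -0.0007, 0.1971]
tcp_rot: [-179.7, 0.3, 86.6]
ft_force: [-0.3, 0.2, -1.1]
width: 0.0393
[ 0.52332483 -0.00069024  0.19809747]
```

View pics/m2.png

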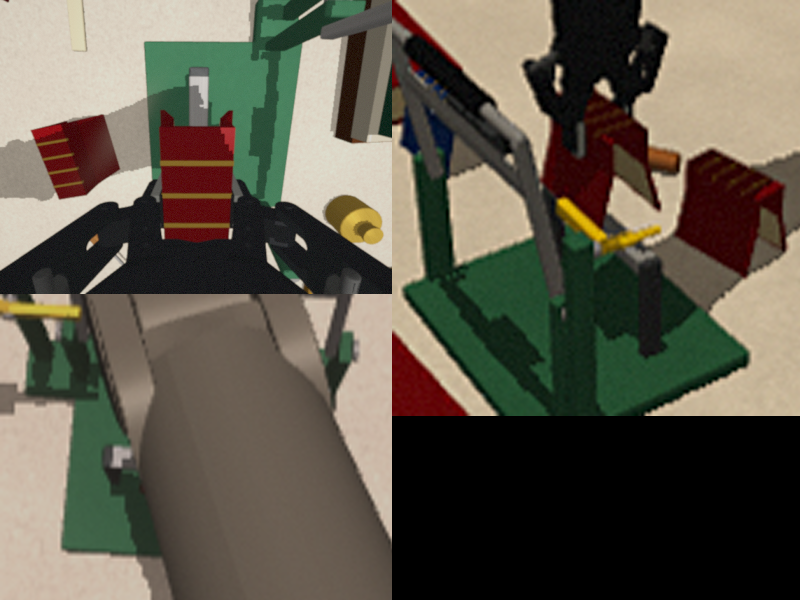

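The wrist view (scaled by 0.7) shows the +y bar end at columns 189–210, row 68, lined up with the held spine (columns 160–235). I'll check it numerically.

Run:
```python
from h import *
np.set_printoptions(precision=4,suppress=True)
s=load('w2')
for p in((189,68),(210,68),(190,122),(211,122)): print(onz(s,p[0]/.7,p[1]/.7,.125))
print('spine', [onz(s,x/.7,y/.7,.198+.037) for x,y in((161,126),(235,126))],proj(s,[.522,-.003,.125])*.7)
f=s['frame'][80:185,250:320].astype(int); 
g=((f.min(2)>70)&(f.max(2)-f.min(2)<25)).astype(np.uint8)
for r in range(24,85,10): i=np.where(g[r])[0]; print(r+80,i.min()+250,i.max()+250) if len(i) else 0
```

```text
[0.5185 0.0885 0.125 ]
[0.5392 0.0872 0.125 ]
[0.5159 0.0349 0.125 ]
[0.5381 0.0336 0.125 ]
spine [array([0.5059, 0.0508, 0.235 ]), array([0.5443, 0.0486, 0.235 ])] [197.7964 155.5313]
104 271 297
114 269 297
124 270 297
134 270 297
144 270 297
154 270 297
164 270 296
```

```bash
python3 -m handwheel '[{"xyz":[0,-0.0018,-0.02],"turn":0},{"xyz":[0,0,-0.02],"turn":0},{"xyz":[0,0,-0.02],"turn":0},{"xyz":[0,0,0],"turn":0}]'
```

```text
time_s: 8.93
tool_pos: [0.524, -0.0021, 0.1379]
tcp_rot: [-179.9, 0.3, 86.6]
ft_force: [0.2, -0.7, -1.2]
width: 0.0398
```

```bash
python3 -m handwheel '[{"xyz":[-0.001,0,-0.015],"turn":0},{"xyz":[0,0,-0.015],"turn":0},{"xyz":[0,0,-0.008],"turn":0},{"xyz":[0,0,0],"turn":0}]';python3 -m handwheel '[{"xyz":[0,0,-0.003],"turn":0},{"xyz":[0,0,-0.002],"turn":0},{"xyz":[0,0,0],"turn":0}]'
```

```text
time_s: 9.43
tool_pos: [0.5237, -0.002, 0.0987]
tcp_rot: [180.0, 0.3, 86.6]
ft_force: [0.1, 0.5, -1.4]
width: 0.0396
time_s: 9.8
tool_pos: [0.5242, -0.0019, 0.0941]
tcp_rot: [179.9, 0.3, 86.6]
ft_force: [-0.1, 0.0, -2.2]
width: 0.0397
```

```bash
python3 -m handwheel '[{"xyz":[-0.001,0,-0.0015],"turn":0},{"xyz":[0,0,-0.0015],"turn":0},{"xyz":[0,0,0],"turn":0}]'
```

```text
time_s: 10.18
tool_pos: [0.5233, -0.002, 0.0918]
tcp_rot: [179.9, 0.4, 86.6]
ft_force: [0.2, -0.2, -2.3]
width: 0.0393
```

```bash
python3 -m handwheel '[{"xyz":[0,0,-0.0015],"turn":0},{"xyz":[0,0,-0.0015],"turn":0},{"xyz":[0,0,0],"turn":0}]'
```

```text
time_s: 10.55
tool_pos: [0.5235, -0.002, 0.092]
tcp_rot: [179.8, 0.5, 86.6]
ft_force: [-0.0, -0.0, -1.4]
width: 0.0397
```

It's at the expected height of 0.092, so I'll release, rise and look.

```bash
python3 -m handwheel '[{"xyz":[0,0,0],"turn":0},{"xyz":[0,0,0],"turn":0},{"xyz":[0,0,0],"turn":0},{"xyz":[0,0,0],"turn":0},{"xyz":[0,0,0],"turn":0},{"xyz":[0,0,0.02],"turn":0},{"xyz":[0,0,0.04],"turn":0},{"xyz":[0,0,0.05],"turn":0},{"xyz":[0,0,0.05],"turn":0},{"xyz":[0,0,0.05],"turn":0},{"xyz":[0,0,0.03],"turn":0},{"xyz":[0,0,0],"turn":0}]' 0.0854
python3 - <<'E'
from h import *
a=snap('wrist','w3');b=snap('scene','s3')
z=lambda im,x,y,w,h,k:cv2.resize(im['frame'][y:y+h,x:x+w,::-1],None,fx=k,fy=k,interpolation=cv2.INTER_CUBIC)
A=z(a,0,0,560,420,.7);B=z(b,210,165,130,130,3.2)
im=np.zeros((416,800,3),np.uint8);im[:294,:392]=A[:294];im[:416,392:800]=B[:416,:408]
cv2.imwrite('pics/m3.png',im);print(get_obs()['tool_pos'],get_obs()['tcp_rot'])
E
```

```text
time_s: 12.05
tool_pos: [0.5216, -0.0017, 0.339]
tcp_rot: [179.9, 0.5, 86.6]
ft_force: [0.7, -0.3, -0.2]
width: 0.0855
[ 0.52064045 -0.00182855  0.33655436] [-179.90327558    0.45369796   86.61722929]
```

View pics/m3.png

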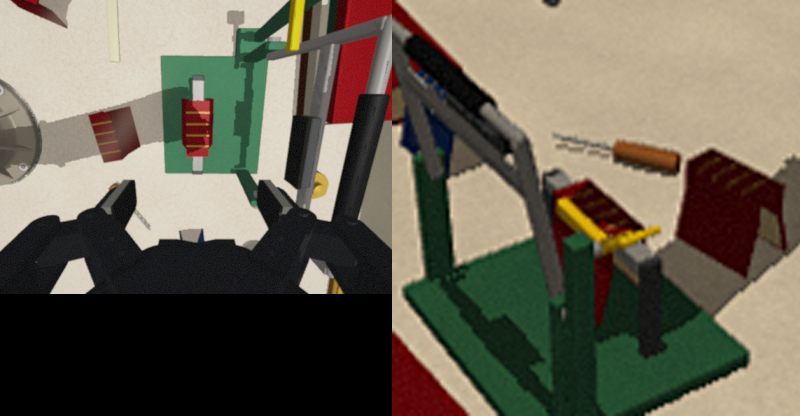

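The cover hangs flat over the bar with a board on each side. In the wrist view its spine covers rows 98–156 and the bar rows 75–173. I'll measure how well it is centred, and work out the catch geometry.

Run:
```python
from h import *
np.set_printoptions(precision=4,suppress=True)
s=load('w3');S=load('s3')
# column profile along the bar at col 198/.7 = 283
f=s['frame'].astype(int)
for v in range(100,256,3): print(v,f[v,279],f[v,287],end=' | ')
print()
y=((f[...,0]>150)&(f[...,1]>120)&(f[...,2]<90)).astype(np.uint8); 
print('yellow',[ (st) for st in cv2.connectedComponentsWithStats(y)[2][1:] if st[4]>30])
for v in (75,98,156,173): print(v,onz(s,198/.7,v/.7,.125 if v in(75,173) else .129))
for u,v in((183,98),(213,98),(186,156),(209,156)): print(onz(s,u/.7,v/.7,.129))
```

```text
100 [ 78 136  99] [ 78 133  98] | 103 [ 75 132  97] [ 74 131  95] | 106 [ 75 122  91] [ 75 119  91] | 109 [103 105 106] [100 102 101] | 112 [102 104 103] [105 105 104] | 115 [174 170 166] [171 169 165] | 118 [204 201 196] [210 206 200] | 121 [204 200 195] [209 205 201] | 124 [202 199 194] [209 205 200] | 127 [203 199 194] [208 205 200] | 130 [201 198 194] [208 204 199] | 133 [201 197 192] [206 204 199] | 136 [199 197 192] [206 203 198] | 139 [198 195 190] [206 202 198] | 142 [198 192 189] [204 199 194] | 145 [178  66  65] [178  66  67] | 148 [179  63  65] [181  70  70] | 151 [181  66  65] [181  66  67] | 154 [162  51  53] [181  63  66] | 157 [104  28  28] [180  63  67] | 160 [126  96  38] [216 181 100] | 163 [99 24 18] [182  84  68] | 166 [97 20 25] [170  57  62] | 169 [96 21 24] [111  25  28] | 172 [95 16 24] [94  3 14] | 175 [105  49  25] [104  44  24] | 178 [122  89  36] [122  88  37] | 181 [95 10 12] [92 10 12] | 184 [97 20 26] [94 20 17] | 187 [91 16 10] [93  9 14] | 190 [96 23 19] [95 18 15] | 193 [129  98  39] [130  99  44] | 196 [94 12 17] [96 21 17] | 199 [92  5  9] [95 18 2
[... 352 characters left out ...]
 184 179] | 235 [185 181 176] [187 184 179] | 238 [183 180 175] [186 181 178] | 241 [183 179 174] [184 182 176] | 244 [122 120 117] [121 119 117] | 247 [94 94 92] [ 98 100  98] | 250 [213 205 189] [213 205 190] | 253 [223 214 199] [222 214 197] | 
yellow [array([414,   0,  22,  72, 973], dtype=int32), array([283, 159,  17,   4,  35], dtype=int32), array([445, 246,  23,  37, 502], dtype=int32), array([476, 404,   6,  16,  50], dtype=int32), array([483, 411,   6,   9,  38], dtype=int32)]
75 [0.528  0.0887 0.125 ]
98 [0.5258 0.0519 0.129 ]
156 [ 0.52   -0.0512  0.129 ]
173 [ 0.5181 -0.0865  0.125 ]
[0.5006 0.0534 0.129 ]
[0.5511 0.0504 0.129 ]
[ 0.4981 -0.0499  0.129 ]
[ 0.5401 -0.0524  0.129 ]
```

The cover is centred to within 1 mm along the bar (spine centre y -0.0017, bar centre about -0.001). Next comes the catch. I'll close the fingers and go above the tab, offset outward, at (0.640, 0.212), so the gripper body stays clear of the rising nose.

```bash
python3 -m handwheel '[{"xyz":[0,0.04,0],"turn":0},{"xyz":[0,0.045,0],"turn":0},{"xyz":[0,0.045,0],"turn":0},{"xyz":[0,0.045,0],"turn":0},{"xyz":[0.02,0.03,0],"turn":0},{"xyz":[0.04,0.01,0],"turn":0},{"xyz":[0.04,0,0],"turn":0},{"xyz":[0.02,0,0],"turn":0},{"xyz":[0,0,0],"turn":0}]' 0 40
```

```text
time_s: 13.28
tool_pos: [0.6387, 0.2188, 0.3216]
tcp_rot: [-178.8, 0.8, 86.7]
ft_force: [-0.6, 0.6, -0.8]
width: 0.0001
```

```bash
python3 -m handwheel '[{"xyz":[0.001,-0.007,0],"turn":0},{"xyz":[0,0,-0.015],"turn":0},{"xyz":[0,0,-0.01],"turn":0},{"xyz":[0,0,0],"turn":0}]'
```

```text
time_s: 13.78
tool_pos: [0.6374, 0.2108, 0.293]
tcp_rot: [-178.7, 0.8, 86.7]
ft_force: [-0.2, 0.2, -0.0]
width: 0.0002
```

Run:
```python
from h import *
b=snap('scene','s4')
cv2.imwrite('pics/s4z.png',cv2.resize(b['frame'][130:270,200:360,::-1],None,fx=4,fy=4,interpolation=cv2.INTER_CUBIC));print(proj(b,[.640,.212,.296]))
```

```text
[287.32100503 230.52386302]
```

View pics/s4z.png

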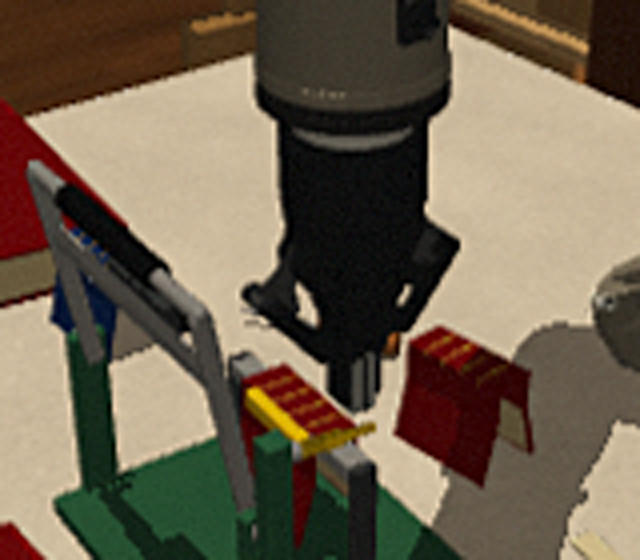

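The closed fingertips at (355,405) sit just above the outer half of the yellow tab (320–375, 425–445). I'll push down.

```bash
python3 -m handwheel '[{"xyz":[0.002,0,-0.012],"turn":0},{"xyz":[0,0,-0.012],"turn":0},{"xyz":[0,0,-0.012],"turn":0},{"xyz":[0,0,-0.01],"turn":0},{"xyz":[0,0,0],"turn":0}]'; python3 -m handwheel '[{"xyz":[0,0,-0.01],"turn":0},{"xyz":[0,0,-0.01],"turn":0},{"xyz":[0,0,-0.01],"turn":0},{"xyz":[0,0,0],"turn":0}]'
```

```text
time_s: 14.45
tool_pos: [0.6397, 0.2118, 0.2448]
tcp_rot: [-178.8, 0.8, 86.7]
ft_force: [0.0, 0.2, 0.4]
width: -0.0002
time_s: 14.95
tool_pos: [0.6398, 0.2114, 0.2128]
tcp_rot: [-178.8, 0.8, 86.7]
ft_force: [-0.1, -0.0, -0.1]
width: 0.0
```

```bash
python3 -m handwheel '[{"xyz":[0,0,-0.006],"turn":0},{"xyz":[0,0,-0.004],"turn":0},{"xyz":[0,0,0],"turn":0}]'; python3 -m handwheel '[{"xyz":[0,0,-0.003],"turn":0},{"xyz":[0,0,-0.003],"turn":0},{"xyz":[0,0,0],"turn":0}]';python3 - <<'E'
from h import *
a=snap('wrist','w5');b=snap('scene','s5')
z=lambda im,x,y,w,h,k:cv2.resize(im['frame'][y:y+h,x:x+w,::-1],None,fx=k,fy=k,interpolation=cv2.INTER_CUBIC)
A=z(a,0,0,560,420,.7);B=z(b,220,150,100,100,4)
cv2.imwrite('pics/m5.png',np.hstack([cv2.copyMakeBorder(A,0,400-294,0,8,0),B]))
E
```

```text
time_s: 15.32
tool_pos: [0.6403, 0.2125, 0.2037]
tcp_rot: [-178.9, 0.7, 86.7]
ft_force: [-1.6, 1.0, 1.5]
width: 0.0004
time_s: 15.7
tool_pos: [0.6418, 0.2154, 0.2016]
tcp_rot: [-179.2, 0.5, 86.8]
ft_force: [-0.7, 1.2, -0.1]
width: 0.0004
```

View pics/m5.png

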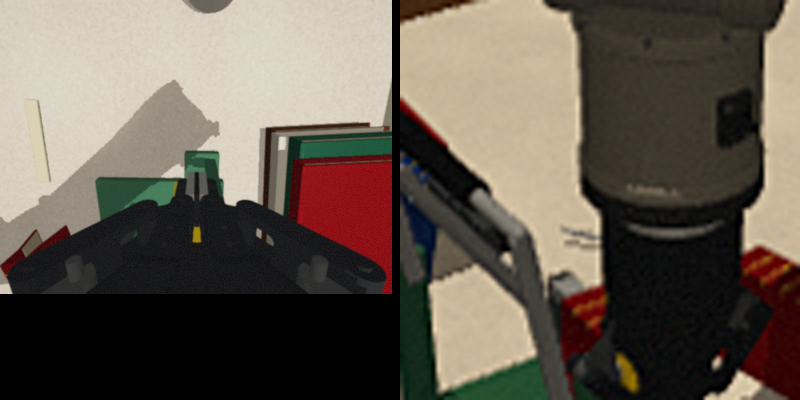

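The tool reached the stop: it slid outward 3 mm at z 0.202, against 0.202 predicted for the stop. I'll back off outward and up, then look.

```bash
python3 -m handwheel '[{"xyz":[0,0.015,0.002],"turn":0},{"xyz":[0,0.015,0.01],"turn":0},{"xyz":[0,0,0.05],"turn":0},{"xyz":[0,0,0.06],"turn":0},{"xyz":[0,0,0.06],"turn":0},{"xyz":[-0.03,0,0.03],"turn":0},{"xyz":[-0.05,0,0],"turn":0},{"xyz":[-0.03,0,0],"turn":0},{"xyz":[0,0,0],"turn":0}]' 0.06 60
python3 - <<'E'
from h import *
a=snap('top','t6');b=snap('scene','s6')
z=lambda im,x,y,w,h,k:cv2.resize(im['frame'][y:y+h,x:x+w,::-1],None,fx=k,fy=k,interpolation=cv2.INTER_CUBIC)
A=z(a,195,115,165,150,2.4);B=z(b,205,160,125,125,3.2)
cv2.imwrite('pics/m6.png',np.hstack([cv2.copyMakeBorder(A,0,40,0,4,0),B]))
E
```

```text
time_s: 16.92
tool_pos: [0.5246, 0.2555, 0.4226]
tcp_rot: [-179.1, 0.3, 87.2]
ft_force: [0.4, -0.1, 0.4]
width: 0.0598
```

View pics/m6.png

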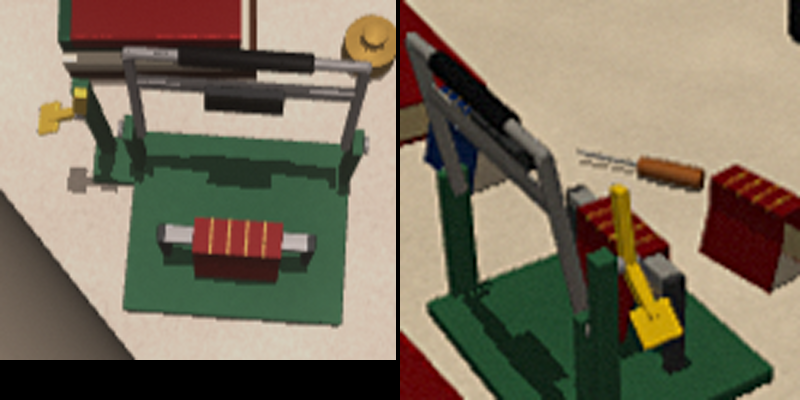

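The catch nose at (622,190–260) now stands nearly upright, clear of the lever, and the tab is down at (655,325). The cover is still centred on the bar. Next I'll go above the handle.

```bash
python3 -m handwheel '[{"xyz":[0.02,-0.03,0],"turn":0},{"xyz":[0.02,-0.04,0],"turn":0},{"xyz":[0.02,-0.04,0],"turn":0},{"xyz":[0.02,-0.04,0],"turn":0},{"xyz":[0.02,-0.04,0],"turn":0},{"xyz":[0.02,-0.04,0],"turn":0},{"xyz":[0.01,-0.02,0],"turn":-0.5},{"xyz":[0,0,0],"turn":0}]' 0.07 60
python3 - <<'E'
from h import *
np.set_printoptions(precision=4,suppress=True)
s=snap('wrist','w7');print(s['obs']['tool_pos'],s['obs']['tcp_rot'],proj(s,[.6625,-.0105,.313])); cv2.imwrite('pics/w7s.png',s['frame'][...,::-1])
T=load('t6');S=load('s6')
t=lambda x,y:(T,195+x/2.4-.3,115+y/2.4-.3); c=lambda x,y:(S,205+(x-400)/3.2-.35,160+y/3.2-.35)
print(tri(t(180,57),c(510,118)),tri(t(314,64),c(430,60)))
E
```

```text
time_s: 18.02
tool_pos: [0.6655, -0.0036, 0.4169]
tcp_rot: [-178.6, 0.2, 86.6]
ft_force: [-0.7, 0.6, -0.4]
width: 0.0702
[ 0.6655 -0.0036  0.4169] [-178.6049    0.2231   86.5945] [282.5481 216.171 ]
(array([0.6645, 0.0525, 0.3183]), [0.3, 0.3]) (array([ 0.661 , -0.0769,  0.3133]), [2.2, 2.2])
```

View pics/w7s.png

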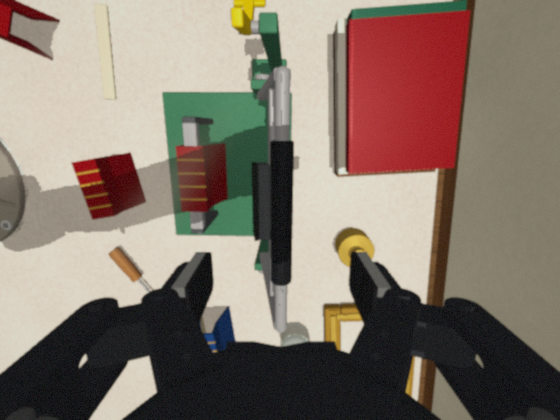

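In the wrist view the black handle spans rows 141–284 at column 282. Its centre (282,213) matches the projection (282.5,216). I'll go down onto it.

```bash
python3 -m handwheel '[{"xyz":[-0.003,-0.006,-0.02],"turn":0},{"xyz":[0,0,-0.03],"turn":0},{"xyz":[0,0,-0.015],"turn":0},{"xyz":[0,0,0],"turn":0}]'
```

```text
time_s: 18.58
tool_pos: [0.6616, -0.0022, 0.3515]
tcp_rot: [-178.7, 0.1, 87.1]
ft_force: [-0.2, 0.3, -0.3]
width: 0.0706
```

```bash
python3 -m handwheel '[{"xyz":[0.001,-0.008,-0.02],"turn":-0.5},{"xyz":[0,0,-0.02],"turn":0},{"xyz":[0,0,-0.014],"turn":0},{"xyz":[0,0,0],"turn":0}]'
```

```text
time_s: 19.08
tool_pos: [0.663, -0.0099, 0.2955]
tcp_rot: [-178.7, 0.1, 86.6]
ft_force: [0.1, -0.1, 0.4]
width: 0.07
```

```bash
python3 -m handwheel '[{"xyz":[0,0,-0.002],"turn":0},{"xyz":[0,0,0],"turn":0},{"xyz":[0,0,0],"turn":0},{"xyz":[0,0,0],"turn":0},{"xyz":[0,0,0],"turn":0},{"xyz":[0,0,0],"turn":0}]' 0.01 60
python3 - <<'E'
from h import *
np.set_printoptions(precision=4,suppress=True)
o=get_obs();print(o['tool_pos'])
h=np.array([.632,-.0095,.151]);c=o['tool_pos']+[0,0,.019];d=c-h
print('r',np.hypot(d[0],d[2]),'lean',np.degrees(np.arctan2(d[0],d[2])))
ux=np.array([np.cos(np.radians(-3.5)),np.sin(np.radians(-3.5))])
p=c.copy()
for a in np.linspace(0,1.75,19)[1:]:
    th=np.radians(10)-a; q=np.r_[h[:2]+ux*.165*np.sin(th),.151+.165*np.cos(th)]; print(round(a,2),'tcp',q-[0,0,.019],'d',q-p);p=q
E
```

```text
time_s: 19.82
tool_pos: [0.6627, -0.0096, 0.2948]
tcp_rot: [-178.7, 0.1, 86.6]
ft_force: [-0.2, -0.5, -2.0]
width: 0.0181
[ 0.6627 -0.0096  0.2948]
r 0.16568117699240203 lean 10.681358773376727
0.1 tcp [ 0.6447 -0.0103  0.2965] d [-0.018  -0.0007  0.0017]
0.19 tcp [ 0.6287 -0.0093  0.297 ] d [-0.016   0.001   0.0005]
0.29 tcp [ 0.6128 -0.0083  0.2959] d [-0.016   0.001  -0.0011]
0.39 tcp [ 0.597  -0.0074  0.2932] d [-0.0158  0.001  -0.0026]
0.49 tcp [ 0.5815 -0.0064  0.2891] d [-0.0155  0.0009 -0.0042]
0.58 tcp [ 0.5665 -0.0055  0.2834] d [-0.015   0.0009 -0.0057]
0.68 tcp [ 0.5522 -0.0046  0.2763] d [-0.0144  0.0009 -0.0071]
0.78 tcp [ 0.5386 -0.0038  0.2679] d [-0.0136  0.0008 -0.0084]
0.88 tcp [ 0.5258 -0.003   0.2581] d [-0.0127  0.0008 -0.0097]
0.97 tcp [ 0.5141 -0.0023  0.2472] d [-0.0117  0.0007 -0.0109]
1.07 tcp [ 0.5035 -0.0016  0.2352] d [-0.0106  0.0006 -0.012 ]
1.17 tcp [ 0.4941 -0.0011  0.2222] d [-0.0094  0.0006 -0.013 ]
1.26 tcp [ 0.486  -0.0006  0.2084] d [-0.0081  0.0005 -0.0138]
1.36 tcp [ 0.4793 -0.0002  0.1938] d [-0.0067  0.0004 -0.0146]
1.46 tcp [0.474  0.0002 0.1787] d [-0.0053  0.0003 -0.0151]
1.56 tcp [0.4703 0.0004 0.1631] d [-0.0038  0.0002 -0.0156]
1.65 tcp [0.468  0.0005 0.1472] d [-0.0023  0.0001 -0.0159]
1.75 tcp [0.4673 0.0006 0.1312] d [-0.0007  0.     -0.016 ]
```

Gripped. I'll pull the lever along its arc.

```bash
python3 -m handwheel '[{"xyz":[-0.018,0,0.0017],"turn":0},{"xyz":[-0.016,0.001,0.0005],"turn":0},{"xyz":[-0.016,0.001,-0.001],"turn":0},{"xyz":[-0.016,0.001,-0.0026],"turn":0},{"xyz":[0,0,0],"turn":0}]'
```

```text
time_s: 20.45
tool_pos: [0.6023, -0.0054, 0.2978]
tcp_rot: [-179.8, -0.1, 86.6]
ft_force: [7.3, 1.2, -11.8]
width: 0.0175
```

```bash
python3 -m handwheel '[{"xyz":[0,0,-0.005],"turn":0},{"xyz":[0,0,0],"turn":0}]'; python3 -m handwheel '[{"xyz":[-0.0155,0,-0.005],"turn":0},{"xyz":[-0.015,0,-0.0065],"turn":0},{"xyz":[0,0,0],"turn":0}]'
```

```text
time_s: 20.7
tool_pos: [0.6055, -0.0057, 0.2984]
tcp_rot: [179.7, -0.1, 86.5]
ft_force: [5.7, -0.1, -21.8]
width: 0.0181
time_s: 21.08
tool_pos: [0.5789, -0.0039, 0.2906]
tcp_rot: [179.1, -0.2, 86.6]
ft_force: [3.2, -2.6, -2.9]
width: 0.0179
```

```bash
python3 -m handwheel '[{"xyz":[-0.015,0.001,-0.008],"turn":0},{"xyz":[-0.0145,0.001,-0.008],"turn":0},{"xyz":[-0.0135,0.001,-0.009],"turn":0},{"xyz":[0,0,0],"turn":0}]' 0.01 30
python3 - <<'E'
from h import *
o=get_obs();print(o['ft_force'],o['moment'],o['tcp_rot'])
E
```

```text
time_s: 21.58
tool_pos: [0.5408, -0.0011, 0.2702]
tcp_rot: [178.3, -0.2, 86.5]
ft_force: [-1.5, 0.5, 7.7]
width: 0.0179
[-1.54014632  0.54007818  7.6858583 ] [-0.03273553  0.45179454 -0.09290442] [178.34297457  -0.23987     86.53508654]
```

```bash
python3 -m handwheel '[{"xyz":[-0.014,0.001,-0.011],"turn":0},{"xyz":[-0.0125,0.001,-0.011],"turn":0},{"xyz":[-0.011,0,-0.012],"turn":0},{"xyz":[0,0,0],"turn":0}]'
python3 - <<'E'
from h import *
o=get_obs();print(o['ft_force'],o['moment']); d=o['tool_pos']+[0,0,.019]-np.array([.632,0,.151]);print(np.hypot(d[0],d[2]),np.degrees(np.arctan2(d[0],d[2])))
E
```

```text
time_s: 22.08
tool_pos: [0.5082, 0.0011, 0.2394]
tcp_rot: [177.7, -0.3, 86.5]
ft_force: [-8.3, -2.3, 12.2]
width: 0.0179
[-8.32739348 -2.26204522 12.15833155] [-0.5173433   1.81345835 -0.03894585]
0.16388974456522407 -49.06307108049212
```

```bash
python3 -m handwheel '[{"xyz":[-0.011,0,-0.013],"turn":0},{"xyz":[-0.01,0,-0.014],"turn":0},{"xyz":[-0.0085,0,-0.0145],"turn":0},{"xyz":[0,0,0],"turn":0}]'
python3 - <<'E'
from h import *
o=get_obs();print(o['ft_force'],o['moment']); d=o['tool_pos']+[0,0,.019]-np.array([.632,0,.151]);print(np.hypot(d[0],d[2]),np.degrees(np.arctan2(d[0],d[2])))
E
```

```text
time_s: 22.58
tool_pos: [0.4849, 0.0027, 0.2011]
tcp_rot: [177.0, -0.4, 86.6]
ft_force: [-8.4, -1.8, 8.9]
width: 0.0179
[-8.37320496 -1.7993782   8.90556655] [-0.33572981  1.87248965 -0.07727325]
0.16255835575424651 -64.84208529654886
```

```bash
python3 -m handwheel '[{"xyz":[-0.0075,0,-0.014],"turn":0},{"xyz":[-0.006,0,-0.0145],"turn":0},{"xyz":[-0.0035,0,-0.013],"turn":0},{"xyz":[0,0,0],"turn":0}]'
python3 - <<'E'
from h import *
o=get_obs();print(o['ft_force'],o['moment']); d=o['tool_pos']+[0,0,.019]-np.array([.632,0,.151]);print(np.hypot(d[0],d[2]),np.degrees(np.arctan2(d[0],d[2])))
E
```

```text
time_s: 23.08
tool_pos: [0.4734, 0.0035, 0.1631]
tcp_rot: [176.5, -0.5, 86.6]
ft_force: [-4.7, 0.2, 6.6]
width: 0.0178
[-4.66669158  0.23090172  6.60658917] [-0.1653637   1.04465051 -0.07817668]
0.16165002630842615 -78.90655594623522
```

```bash
python3 -m handwheel '[{"xyz":[-0.0025,0,-0.012],"turn":0},{"xyz":[-0.001,0,-0.01],"turn":0},{"xyz":[0,0,-0.006],"turn":0},{"xyz":[0,0,0],"turn":0}]' 0.01 60
python3 - <<'E'
from h import *
o=get_obs();print(o['ft_force'],o['moment']); d=o['tool_pos']+[0,0,.019]-np.array([.632,0,.151]);print(np.hypot(d[0],d[2]),np.degrees(np.arctan2(d[0],d[2])))
E
```

```text
time_s: 23.58
tool_pos: [0.4706, 0.0037, 0.1372]
tcp_rot: [176.7, -0.4, 86.6]
ft_force: [-6.9, -0.9, 11.5]
width: 0.0182
[-6.9291816  -0.91701577 11.49389846] [-0.15328458  0.58579734 -0.04517293]
0.16144595711601065 -88.15073537886167
```

```bash
python3 -m handwheel '[{"xyz":[0,0,-0.005],"turn":0},{"xyz":[0,0,-0.004],"turn":0},{"xyz":[0,0,-0.004],"turn":0}]'
python3 - <<'E'
from h import *
o=get_obs();print(o['ft_force'],o['tool_pos'])
E
```

```text
time_s: 23.95
tool_pos: [0.4705, 0.0038, 0.1275]
tcp_rot: [176.9, -0.3, 86.6]
ft_force: [-27.3, 1.2, 47.7]
width: 0.018
[-27.34574611   1.19411191  47.66778322] [0.47054278 0.00376148 0.12753219]
```

The shoe is on the spine: a hard stop at z 0.1275 with 48 N up. I'll ease to a moderate firm push and relieve the sideways load.

```bash
python3 -m handwheel '[{"xyz":[-0.002,0,0],"turn":0},{"xyz":[-0.001,0,-0.0015],"turn":0}]'; python3 -m handwheel '[{"xyz":[-0.001,0,-0.0015],"turn":0},{"xyz":[-0.0005,0,-0.0015],"turn":0}]'
python3 - <<'E'
from h import *
np.set_printoptions(precision=4,suppress=True)
for k in range(3): print(get_obs()['ft_force'],get_obs()['tool_pos']);b=snap('scene','s8');
a=snap('top','t8');w=snap('wrist','w8');print(get_obs()['ft_force'],get_obs()['tool_pos'])
z=lambda im,x,y,w,h,k:cv2.resize(im['frame'][y:y+h,x:x+w,::-1],None,fx=k,fy=k,interpolation=cv2.INTER_CUBIC)
A=z(w,0,0,560,420,.7);B=z(b,205,160,125,125,3.2)
cv2.imwrite('pics/m8.png',np.hstack([cv2.copyMakeBorder(A,0,106,0,8,0),B]))
E
```

```text
time_s: 24.2
tool_pos: [0.4704, 0.0038, 0.1283]
tcp_rot: [176.7, -0.3, 86.6]
ft_force: [2.8, -0.6, 2.5]
width: 0.0183
time_s: 24.45
tool_pos: [0.4706, 0.0038, 0.1271]
tcp_rot: [176.6, -0.2, 86.5]
ft_force: [-15.9, -1.4, 47.6]
width: 0.0179
[-15.9265  -1.402   47.5852] [0.4706 0.0038 0.1271]
[-9.086  -1.3298 31.7377] [0.4705 0.0038 0.1272]
[-7.8149 -1.0305 31.4444] [0.4705 0.0038 0.1272]
[-7.5099 -0.4362 30.9723] [0.4705 0.0038 0.1272]
```

View pics/m8.png

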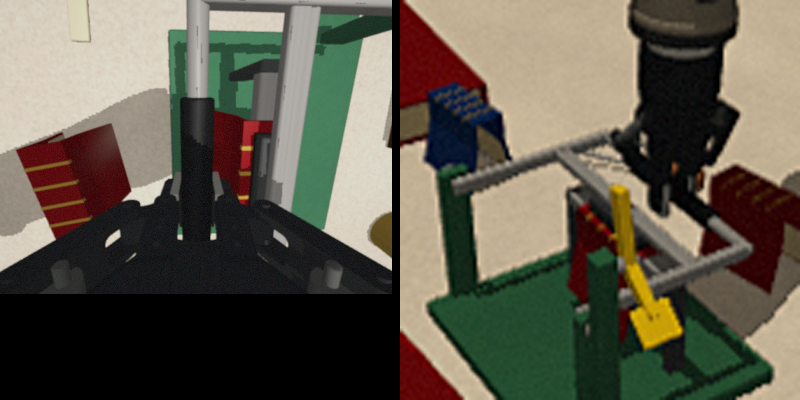

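The lever is level with the shoe on the cover's spine. The handle at (197,97–240) is between the fingers and the catch is still clear. The push holds steady at 31 N, so I'll hand in.

Run:
```python
from h import *
o=get_obs();print(o['time_s'],o['ft_force'],o['tool_pos'],o['width']);print(sign_off())
```

```text
24.7 [-7.50993569 -0.43618331 30.97227986] [0.47053201 0.00379571 0.1272274 ] 0.018030960672754448
the job is handed in; nothing more can be done
None
```

I hung the leftmost red cover over the saddle bar and let go of it. I then pressed the catch tab down to its stop, pulled the lever down until its shoe pressed on the spine, and handed in at 24.7 s still gripping the handle.

**Last checks:**
- **Cover:** after release it sat flat, with a board on each side and centred within about 1 mm along the bar.
- **Catch:** its nose stands nearly upright, clear of the lever.
- **Lever:** it is level. The push on the handle settled at about 31 N, steady over the last readings, with the tool still.
- **Bystanders:** the blue cover and the other red covers looked undisturbed in the last pictures. I did not check every object by measurement.

**Disagreements:**
- The opening on the 20 mm handle read 18 mm, with no sign of slipping.
- The hand tilted about 3.4° along the arc, and the grasp ended about 3.5 mm inside the expected radius.
- The wrist force briefly reached 48 N during the final press, under its 120 N limit. It was carried through the finger pads on the handle, so I did not count it against the 40 N limit on the arm and gripper body.

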